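Unlock the board slide and hold the chip under the microscope

TASK

Pull the red lock knob of the board slide straight up as far as it goes, and without letting the pin down again slide the board carriage along its rails until the black processor chip is centred under the microscope's lens. The lens stands between two lock holes, so finish there still holding the knob fully up, with the carriage at rest. Do not touch the microscope or the fume hood, and leave the other things on the bench where they are.

Things in the scene. Friction and masses are not known exactly. Their poses are not given: they have to be found in the camera images.
- slide_base: Fixed base of the board slide: dark plate 244 mm across (x) by 520 mm long (y), two steel guide rails and, along its near edge, a steel index bar with three lock holes. Origin at the middle of its underside, on the bench; its y axis runs along the rails, x points away from the robot, z up; it is yawed by up to 7 degrees.
- pull_knob: Red round pull knob of the carriage's lock plunger, upright, 29 mm diameter, 26 mm tall. Origin at its middle, 71 mm above the bench while the pin is seated (knob from 58 to 84 mm). Below it an 18 mm sleeve with a 24 mm nut; free all round and above. It moves only straight up and down on the carriage and serves as the handle to slide it.
- lock_pin (a joint): Lift of the lock pin and knob (m): 0 = seated 6 mm deep in the hole of the index bar, where it locks the carriage (with about 1 mm play); 0.006 = tip level with the bar's top; 0.012 = fully up, against its stop. A spring pulls it down with 5 N when seated and 11 N when fully up.
- board_slide (a joint): Carriage position (m) along +y of slide_base: 0 = parked and locked over the middle hole (start); end stops and the other holes at -0.195 and 0.195. Aluminium plate 234 x 130 mm, top 42 mm above the bench, bare near the knob, with a blue pad and a green board (top 52 mm, jaws 55 mm) on its far part; 0.8 kg, slides with 1 to 2 N. Knob and chip move with it.
- chip (a point): Middle of the top of the black processor chip (18 mm square, in a thin gold border) on the green board, 54 mm above the bench. On the carriage it lies 155 mm further along slide_base's x and 12 mm further along its y than the knob's axis.
- lens (a point): Centre of the microscope's lens, on the underside of its white ring light (92 mm diameter), 160 mm above the bench, looking straight down. It stands over the line along which the chip travels, to the left or the right of the parked chip, 85 to 175 mm away, between two lock holes.
- microscope: Fixed video microscope, 446 mm tall, not to be touched: black zoom tube, white ring light below and teal camera box (62 mm square) on top, all on the optical axis; steel pillar 32 mm thick with a 100 mm flange, 150 mm further from the robot. Origin on the bench right under the lens; axes parallel to slide_base's.
- fume_hood: Fixed fume-extraction hood, not to be touched: dark blue cone, mouth 156 mm wide and at least 165 mm above the bench, on a tube arm, over the other half of the slide, across from the microscope. Origin on the bench, 35 mm nearer to the robot than the mouth's middle; pillar 150 mm beyond the origin.
- multimeter: Bystander: yellow and black multimeter lying flat, 185 x 90 x 50 mm, loose. Origin at the middle of its underside.
- solder_reel: Bystander: metal solder reel standing on its flange, 60 mm diameter, 50 mm tall, loose. Origin under its middle.
- tip_cleaner: Bystander: black brass-wool tip cleaner, 80 mm diameter, 65 mm tall, loose. Origin under its middle.
- flux_bottle: Bystander: small white bottle with blue cap, 44 mm diameter, 110 mm tall, loose. Origin under its middle.
- screw_tray: Bystander: flat blue divided tray, 90 x 130 x 18 mm, loose. Origin under its middle.
- precision_driver: Bystander: small yellow-handled screwdriver, 150 mm long, lying on the bench just in front of the slide (nearer to the robot), loose.
- tweezers: Bystander: steel and black tweezers, 145 mm long, lying on the bench just in front of the slide, loose.
- flux_tin: Bystander: small round brass tin, 42 mm diameter, 26 mm tall, on the bench behind the slide between the two pillars, loose. Origin under its middle.

How it is judged:
By the outcome, as a careful person would: the job done as asked, in the order asked, and still so for the second after the job is handed in, while the arm keeps its last pose, push and grip.
It also fails if it takes over 38 s, if anything falls off the work surface, if the arm or the gripper's body presses on something with over 40 N, if the wrist force passes 120 N, or if a joint passes its speed limit or range.

ROBOT

A 6-joint arm with a two-finger parallel gripper is mounted at the origin on the work surface. World frame = base frame: x ahead of the robot, y to its left, z up, the work surface at z = 0. Lengths are in m, angles in rad, forces in N, time in s.
With the tool pointing down it reaches from about 0.325 to 0.9 m from the base axis. Payload 6.1 kg.
Tool frame: the origin (TCP) lies at the very end of the fingers, on their centre line; the grasp point (between the pads) lies 19 mm behind it (env.grip_depth is the distance from the TCP to the grasp point, in m); z points along the fingers, y is the line along which they close (so a half turn about z gives the same grasp; the last joint's range is limited). The gripper opens to 87 mm and grips with 3 to 60 N. Pads are 19 mm wide; open, the fingers measure 117 mm over their backs; the gripper's body (75 mm by 190 mm) begins 51 mm behind the grasp point.
Start: joints at [1.042, 0.22, 1.526, -0, 1.395, -0.126], TCP at [0.245, 0.575, 0.223] pointing down, gripper open.
Joint ranges: [-2.98, 2.98], [-0.91, 2.08], [0.09, 2.57], [-1.24, 4.39], [0.2, 2.65], [-2.68, 2.68]. Speed limits (rad/s): [2.57, 2.57, 3.01, 3.14, 3.14, 3.14].

INTERFACE

Orientations are given as a unit quaternion [x, y, z, w].
In Python, from station import status, read_camera, env, look_for, masks_of, tip_of gives the robot as it stands.
- The arm moves only by the tool apply_moves, never from a script. Its argument "rows" is a list that holds one entry, the list of rows, each a list of 7 numbers: the shift along the world's x, y, z each as a share of 4 cm, from -1 to 1, then the turn, a rotation vector about the world's x, y, z each as a share of 6 degrees, from -1 to 1, then the opening, from 0 (shut) to 1 (fully open). A call has 1 to 12 rows; each row shifts and turns the commanded pose from where the row before left it; what a row does not reach is not made up. A row lasts 1/12 s, in which the tool goes at most 41.7 mm and 7.16 degrees, less where a joint would pass 70% of its speed; a pose out of reach is approached as far as the arm can. A call with a number of a shift or a turn outside -1 to 1 is refused whole. A call with a gripper value outside its range is refused whole. The fingers move at their own pace and stop on an object; "squeeze" is the grip in N (left out, the last holds). Time passes only in rows, so rows that do not move let the fingers close. It gives the time, the measured TCP pose, the force, the opening and the grip force at its end, in the units of the state.
- status.get_state(): the state, without advancing time (a new reading comes with each control period).
- read_camera(name): name is "scene" or "top" or "wrist"; returns a dict with "color" (420x560x3 uint8, blue, green, red), "fx", "fy", "cx", "cy" (pixels), "R" (3x3) and "t" (3): a world point X has camera coordinates R X + t. Camera axes: x right, y down, z forward; pixel columns grow to the right and rows downward; lengths in m; the calibration is good to about 2 mm. A picture is of the moment at which its call begins. There is no depth.
- env.job_done(): hands the job in; it is judged then, once.
Trained networks look in the newest picture that a camera, given by its name, has taken for a name from the list of things; names that differ only in an ending like _2 or _b are one class to them, and where a whole thing is asked for, a point or a joint stands for the part that bears it (a point fixed in the world has none). Each returns a list of dicts, best first, with "conf" (0 to 1); they miss things now and then, are a little off and sometimes report something else, mostly with a low value. They report only what shows in the picture. A call takes as long as a camera call.
- look_for(camera, target): "position" ([column, row] in pixels, amid what is visible of it).
- masks_of(camera, target): "mask" (420x560 bool, what is visible of it) and "position" ([column, row] in pixels, amid what is visible of it).
- tip_of(camera, target): "position" ([column, row] in pixels: a listed point, or the origin of a listed thing).
The state is a dict: "t": time; "q": joint angles; "joint_velocities": joint speeds; "tau": joint torques, N m; "tool_pos": TCP position; "ee_rot": TCP orientation; "ft_force": force on the tool from outside, world axes, zero at the start; "moment": the same for the moment, N m; "gripper_width": opening from 0.0 (shut) to 1.0 (fully open); "grip_force": force on a finger pad.
Only numpy, scipy, OpenCV 4.12 (cv2) and the standard library are available. Lean on these libraries where they do the work, as an engineer would, in place of code of your own. Each camera call takes 0.05 s, during which the arm holds its last target. There are 200 camera calls.

## Working session

There is one attempt and no reset: what is moved stays moved. The work goes in short steps, Python scripts to look and compute and a tool call to move; the robot and the scene stay as the last step left them, time stands still between calls to the robot, and variables do not carry over. Pictures are saved under pics/ and viewed, at most 10 in all, crops included, and the job is handed in when it is done.

Besides the shell and the picture viewer there is one more tool, called after "Request:" by a JSON object that holds its "fn" and its "kwargs". apply_moves: Moves the arm, as the interface text tells. Its arguments: {"type":"object","properties":{"rows":{"type":"array"},"squeeze":{"type":"number"}},"required":["rows"]}

```bash
mkdir -p pics; cat > h.py <<'E'
import numpy as np, cv2
from station import status, read_camera, env, look_for, masks_of, tip_of
def ray(c,p):
    d=c["R"].T@np.array([(p[0]-c["cx"])/c["fx"],(p[1]-c["cy"])/c["fy"],1.0]); o=-c["R"].T@c["t"]
    return o,d/np.linalg.norm(d)
def at_z(c,p,z):
    o,d=ray(c,p); return o+d*(z-o[2])/d[2]
def tri(rs):
    A=np.zeros((3,3));b=np.zeros(3)
    for o,d in rs:
        P=np.eye(3)-np.outer(d,d);A+=P;b+=P@o
    X=np.linalg.solve(A,b)
    return X,[np.linalg.norm((np.eye(3)-np.outer(d,d))@(X-o)) for o,d in rs]
def proj(c,X):
    v=c["R"]@np.asarray(X)+c["t"]; return np.array([c["fx"]*v[0]/v[2]+c["cx"],c["fy"]*v[1]/v[2]+c["cy"]])
E
python3 - <<'E'
from h import *
np.set_printoptions(precision=4,suppress=True)
cs={}
for n in("scene","top","wrist"):
    c=cs[n]=read_camera(n); cv2.imwrite(f"pics/{n}0.png",c["color"])
    print(n,"cam at",-c["R"].T@c["t"],c["fx"])
    for t in("pull_knob","chip","lens","slide_base","microscope","fume_hood","precision_driver","tweezers"):
        for f in (tip_of,look_for):
            try:r=f(n,t)
            except Exception as e:r=[];print(e)
            print(n,t,f.__name__,[(np.round(x["position"],1).tolist(),round(x["conf"],2)) for x in r[:2]])
print(status.get_state())
E
```

```text
scene cam at [ 1.332  -0.5585  1.2843] 467.6346463812788
scene pull_knob call [([311.6, 193.5], 0.6), ([252.8, 203.5], 0.47)]
scene pull_knob call []
scene chip call [([207.9, 214.5], 0.6)]
scene chip call [([280.8, 224.6], 0.56)]
scene lens call [([312.5, 192.1], 0.9)]
scene lens call [([330.1, 183.0], 0.75), ([363.8, 150.7], 0.35)]
scene slide_base call [([275.5, 229.0], 0.64)]
scene slide_base call [([279.2, 235.1], 0.83), ([252.9, 205.0], 0.5)]
scene microscope call [([273.5, 231.6], 0.43)]
scene microscope call [([331.3, 184.9], 0.88)]
scene fume_hood call []
scene fume_hood call [([262.9, 244.9], 0.77)]
scene precision_driver call [([209.7, 216.2], 0.59)]
scene precision_driver call [([381.3, 165.3], 0.67), ([202.6, 216.0], 0.46)]
scene tweezers call [([268.7, 182.3], 0.61)]
scene tweezers call []
top cam at [ 0.3859 -0.0186  1.4452] 381.8661701955871
top pull_knob call [([289.6, 235.5], 0.41)]
top pull_knob call [([290.0, 234.4], 0.61), ([289.6, 207.6], 0.3)]
top chip call [([278.6, 193.2], 0.86)]
top chip call [([286.6, 210.3], 0.81)]
top lens call [([251.5, 191.0], 0.56), ([
[... 766 characters left out ...]
ll []
wrist microscope call []
wrist microscope call []
wrist fume_hood call []
wrist fume_hood call []
wrist precision_driver call []
wrist precision_driver call []
wrist tweezers call []
wrist tweezers call []
{'t': 2.55, 'q': array([ 1.0419,  0.2204,  1.5265,  0.    ,  1.3947, -0.1261]), 'joint_velocities': array([ 0.0009,  0.0004,  0.0009, -0.0006,  0.0012, -0.    ]), 'tau': array([ -0.0001, -49.4548, -38.7702,   0.07  ,   0.0469,  -0.    ]), 'tool_pos': array([0.245 , 0.575 , 0.2225]), 'ee_rot': array([ 0.2   ,  0.9798,  0.    , -0.    ]), 'ft_force': array([ 1.1766, -0.5928,  0.3822]), 'moment': array([-0.0081, -0.0003,  0.0129]), 'grip_force': 0.0, 'gripper_width': 0.9985589150639953}
```

View images.

```bash
python3 - <<'E'
import cv2
a=cv2.imread("pics/top0.png");cv2.imwrite("pics/top0c.png",cv2.resize(a[110:310,170:437],None,fx=3,fy=3,interpolation=cv2.INTER_CUBIC)[:600,:800])
a=cv2.imread("pics/scene0.png");cv2.imwrite("pics/scene0c.png",cv2.resize(a[110:310,170:437],None,fx=3,fy=3,interpolation=cv2.INTER_CUBIC)[:600,:800])
E
```

```text
(no output)
```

View pics/top0c.png

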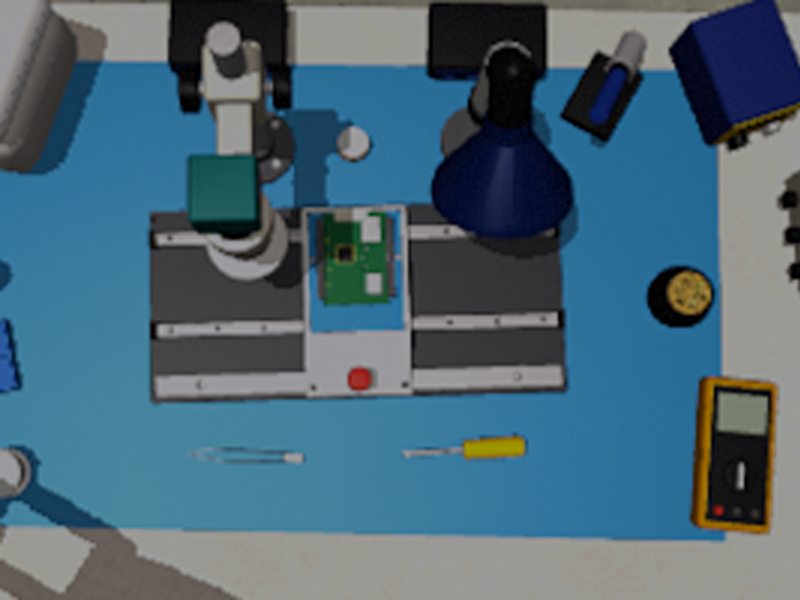

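View pics/scene0c.png

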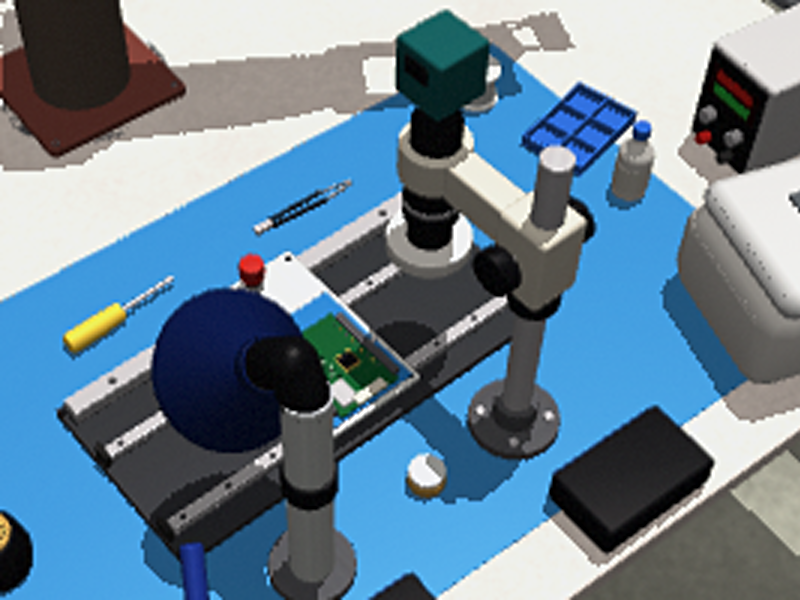

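```bash
cat > m.py <<'E'
from h import *
np.set_printoptions(precision=4,suppress=True)
def blobs(img,lo,hi,amin=15):
    m=cv2.inRange(cv2.cvtColor(img,cv2.COLOR_BGR2HSV),lo,hi)
    n,l,s,ce=cv2.connectedComponentsWithStats(m)
    return sorted([(int(s[i,4]),ce[i].round(2).tolist(),s[i,:4].tolist()) for i in range(1,n) if s[i,4]>=amin],reverse=True)[:4]
E
python3 - <<'E'
from m import *
import pickle
cs={}
for n in("scene","top"): c=cs[n]=read_camera(n)
pickle.dump(cs,open("cs.pkl","wb"))
for n,c in cs.items():
    im=c["color"]
    print(n,"red",blobs(im,(0,150,60),(6,255,255)),blobs(im,(174,150,60),(180,255,255)))
    print(n,"teal",blobs(im,(80,120,20),(94,255,140)))
    print(n,"green",blobs(im,(45,100,40),(75,255,255)))
    # chip: dark blob search near manual estimate
    x,y=((285,194.7) if n=="top" else (285.7,229.3)); x,y=int(x),int(y)
    print(im[y-6:y+7,x-7:x+8].max(2))
a,b=cs["top"],cs["scene"]
for nm,p,q in(("knob",(290,236),(253.7,199.3)),("chip",(285,194.7),(285.7,229.3))):
    print(nm,tri([ray(a,p),ray(b,q)]))
print("lens scene z.16",at_z(b,(312.5,192.1),.16))
# plate corners in top (crop px/3 + offset), z of base top unknown ~ .01
for p in((152,213),(152,400),(566,390),(560,205)): print(at_z(a,(170+p[0]/3,110+p[1]/3),.012))
for p in((155,383),(564,375)): print("bar",at_z(a,(170+p[0]/3,110+p[1]/3),.03))
E
```

```text
scene red [(373, [7.94, 101.61], [0, 85, 21, 30]), (148, [23.64, 129.62], [14, 122, 18, 14]), (56, [253.5, 199.71], [250, 196, 8, 9]), (42, [414.62, 139.1], [409, 133, 12, 12])] []
scene teal [(754, [317.45, 131.13], [302, 114, 31, 36])]
scene green [(315, [284.41, 227.83], [271, 215, 31, 25]), (42, [413.12, 143.24], [408, 138, 12, 12]), (22, [284.23, 245.64], [281, 243, 8, 6])]
[[ 98  99  99  98  99  98 100  99  99 100  92  43 103  48  52]
 [ 98  99  98  99  99  99  97  99  97  99  99  92  45  50  51]
 [101  99 100  99  98  98  97  98  99  99 101  86  45  36  51]
 [ 99 100  99  98  98  99 103 161 145 102 104  54 103  49  39]
 [100  99  99  97 100  99  66  67  60  56  62  50  59  52  47]
 [100  97  98 100 158 147  27  26   8  18  47  51  51  51  47]
 [100  99 100 128  59  63  28  13  11   7  16  49  50  52  50]
 [143  97  98 107 136  14   9   9  13  11   9  82  68  50  50]
 [ 93 100 139  97 109 139   4   7   5  43 102  73  53  50  51]
 [ 78 100 189  97 100 109 138  34  78  82  57  54  50  50  50]
 [ 80  82  73  80 100 101 110 158  67  58  51  53  50  50  53]
 [ 63 101 136 138  99  82
[... 974 characters left out ...]
8  70 106  88  95  88  74]
 [ 59  85  87  97 106  82  90  90  89  89  90  85  86  82  77]
 [ 58  85  87  89  93  92  95  96  95  92  85  86  84  87  96]
 [ 68 102  96  86  86  86  87  86  86  86  86  85  72  71  93]
 [ 66  97  94  86  87  87  88  87  86  87  87  85  76  74  83]]
knob (array([ 0.4568, -0.0353,  0.0717]), [np.float64(0.001802502943206616), np.float64(0.0018025029432065561)])
chip (array([ 0.6098, -0.0146,  0.0506]), [np.float64(0.0016637803853827215), np.float64(0.0016637803853826042)])
lens scene z.16 [0.6085 0.0943 0.16  ]
[0.6635 0.2309 0.012 ]
[0.4263 0.2215 0.012 ]
[ 0.4491 -0.2943  0.012 ]
[ 0.6834 -0.2877  0.012 ]
bar [0.4468 0.2156 0.03  ]
bar [ 0.4667 -0.2885  0.03  ]
```

Request:
{"fn": "apply_moves", "kwargs": {"rows": [[[0.22,-0.86,0.07,0,0,0.35,1],[0.22,-0.86,0.07,0,0,0.35,1],[0.22,-0.86,0.07,0,0,0.35,1],[0.22,-0.86,0.07,0,0,0.35,1],[0.22,-0.86,0.07,0,0,0.35,1],[0.22,-0.86,0.07,0,0,0.35,1],[0.22,-0.86,0.07,0,0,0.35,1],[0.22,-0.86,0.07,0,0,0.35,1],[0.22,-0.86,0.07,0,0,0.35,1],[0.22,-0.86,0.07,0,0,0.35,1],[0.22,-0.86,0.07,0,0,0.35,1],[0.22,-0.86,0.07,0,0,0.35,1]]]}}

```text
t: 3.65
tool_pos: [0.3507, 0.1607, 0.2566]
ee_rot: [-0.02, 1.0, 0.0, 0.001]
ft_force: [0.9, 1.0, 0.5]
gripper_width: 0.998
grip_force: 0.0
```

Request:
{"fn": "apply_moves", "kwargs": {"rows": [[[0,-0.8,0,0,-0.9,0,1],[0,-0.8,0,0,-0.9,0,1],[0,-0.8,0,0,-0.9,0,1],[0,0,0,0,-0.6,0,1],[0,0,0,0,0,0,1],[0,0,0,0,0,0,1]]]}}

```text
t: 4.15
tool_pos: [0.3505, 0.0658, 0.2568]
ee_rot: [-0.017, 0.985, -0.003, 0.173]
ft_force: [0.4, -0.3, -0.1]
gripper_width: 0.996
grip_force: 0.0
```

```bash
python3 - <<'E'
from m import *
import pickle
c=read_camera("wrist");pickle.dump(c,open("w1.pkl","wb"));cv2.imwrite("pics/w1.png",c["color"])
s=status.get_state();print(s["t"],s["tool_pos"],s["ee_rot"],"cam",-c["R"].T@c["t"])
for X in((.457,-.035,.071),(.61,-.0146,.054),(.607,.0943,.16)):print(proj(c,X))
E
```

```text
4.2 [0.3507 0.0664 0.2569] [-0.0182  0.9849 -0.0031  0.1722] cam [0.2245 0.0622 0.3827]
[202.5248 211.202 ]
[229.8256 283.9693]
[301.6427 348.9121]
```

View pics/w1.png

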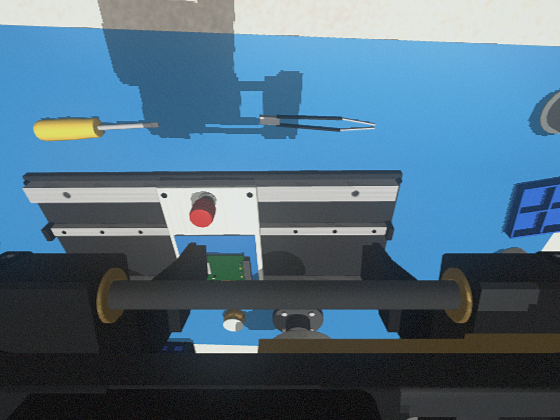

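```bash
python3 - <<'E'
from m import *
import pickle
w=pickle.load(open("w1.pkl","rb"));cs=pickle.load(open("cs.pkl","rb"));a,b=cs["top"],cs["scene"]
r=[x for x in blobs(w["color"],(0,120,60),(8,255,255))];print(r)
p=r[0][1]
print(tri([ray(w,p),ray(a,(289.28,235.93)),ray(b,(253.5,199.71))]))
chip=at_z(b,(284.9+.0,229.5),.054);print("chip scene",chip,"top",at_z(a,(284.6,194.3),.054))
A=cv2.resize(b["color"][165:215,285:345],None,fx=6,fy=6,interpolation=cv2.INTER_CUBIC)
B=cv2.resize(a["color"][150:210,225:285],None,fx=6,fy=6,interpolation=cv2.INTER_CUBIC)
A=cv2.copyMakeBorder(A,0,60,0,0,cv2.BORDER_CONSTANT)
# overlay predicted ring for lens hypothesis
th=np.linspace(0,2*np.pi,60)
yaw=np.radians(2.3)
L=np.array([.607,.0943,.16])
for img,c,o in((A,b,(285,165)),(B,a,(225,150))):
    pts=np.array([(proj(c,L+.046*np.array([np.cos(t),np.sin(t),0]))-o+.5)*6-.5 for t in th]).astype(int)
    cv2.polylines(img,[pts],True,(0,0,255),1)
    R=np.array([[np.cos(yaw),-np.sin(yaw)],[np.sin(yaw),np.cos(yaw)]])
    q=[np.r_[L[:2]+R@np.array(s)*.031,.446] for s in((1,1),(1,-1),(-1,-1),(-1,1))]
    pts=np.array([(proj(c,x)-o+.5)*6-.5 for x in q]).astype(int);cv2.polylines(img,[pts],True,(0,255,255),1)
cv2.imwrite("pics/ov1.png",np.hstack([A,B]))
E
```

```text
[(305, [200.38, 217.73], [190, 209, 23, 18])]
(array([ 0.4595, -0.0358,  0.0767]), [np.float64(0.0027851846467679946), np.float64(0.004011609075072971), np.float64(0.0024701032558444255)])
chip scene [ 0.6117 -0.0172  0.054 ] top [ 0.6099 -0.0145  0.054 ]
```

View pics/ov1.png

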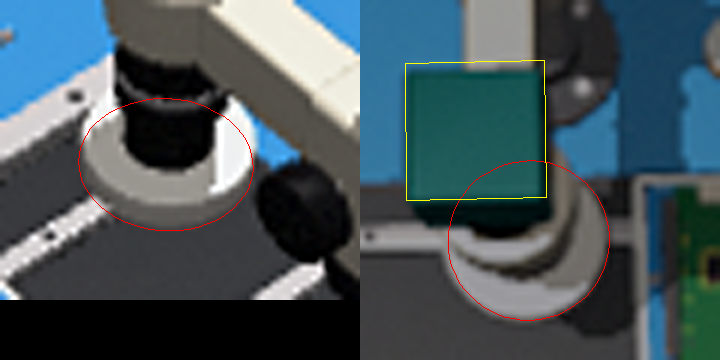

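Request:
{"fn": "apply_moves", "kwargs": {"rows": [[[0.53,-0.51,0,0,0.66,0,1],[0.53,-0.51,0,0,0.66,0,1],[0.53,-0.51,0,0,0.66,0,1],[0.53,-0.51,-0.4,0,0.66,0,1],[0.53,-0.51,-0.6,0,0.66,0,1],[0,0,-0.8,0,0,0,1],[0,0,-0.8,0,0,0,1],[0,0,-0.6,0,0,0,1],[0,0,0,0,0,0,1],[0,0,0,0,0,0,1]]]}}

```text
t: 5.03
tool_pos: [0.4559, -0.0343, 0.1262]
ee_rot: [-0.02, 1.0, 0.001, -0.003]
ft_force: [1.3, 0.6, -0.0]
gripper_width: 1.001
grip_force: 0.0
```

```bash
python3 - <<'E'
from m import *
from scipy.spatial.transform import Rotation as Ro
c=read_camera("wrist");s=status.get_state()
print(s["t"],s["tool_pos"],s["ee_rot"],s["q"]);print(Ro.from_quat(s["ee_rot"]).as_matrix())
im=c["color"].copy()
th=np.linspace(0,2*np.pi,40)
for z,k in((.058,(0,255,0)),(.084,(255,255,0))):
    pts=np.array([proj(c,np.array([.457+.0145*np.cos(t),-.0355+.0145*np.sin(t),z])) for t in th]).round().astype(int)
    cv2.polylines(im,[pts],True,k,1)
cv2.imwrite("pics/w2.png",im)
print(blobs(c["color"],(0,120,40),(8,255,255)),proj(c,(.457,-.0355,.084)))
for n in("top",):
    t=read_camera(n);print(blobs(t["color"],(0,150,60),(6,255,255)))
E
```

```text
5.0833 [ 0.4574 -0.0348  0.1283] [-0.0197  0.9998  0.0002 -0.0008] [-0.2482 -0.0917  2.0387 -0.0001  1.1961 -1.8583]
[[-0.9992 -0.0394 -0.0016]
 [-0.0394  0.9992  0.0003]
 [ 0.0016  0.0004 -1.    ]]
[(953, [284.12, 238.56], [265, 223, 39, 33])] [283.6795 234.8202]
[(6618, [253.49, 362.87], [208, 293, 81, 127]), (1190, [282.34, 261.56], [251, 208, 68, 89]), (335, [293.91, 219.11], [277, 210, 33, 21]), (329, [289.64, 236.73], [275, 226, 32, 20])]
```

View pics/w2.png

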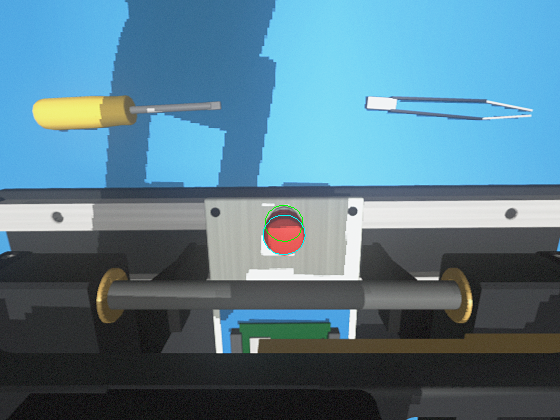

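Request:
{"fn": "apply_moves", "kwargs": {"rows": [[[0,0,-0.6,0,0,0,1],[0,0,-0.7,0,0,0,1],[0,-0.01,-0.6,0,0,0,1],[0,0,0,0,0,0,1],[0,0,0,0,0,0,0.5],[0,0,0,0,0,0,0.2],[0,0,0,0,0,0,0.2],[0,0,0,0,0,0,0.2],[0,0,0,0,0,0,0],[0,0,0,0,0,0,0],[0,0,0,0,0,0,0]]], "squeeze": 40}}

```text
t: 6.05
tool_pos: [0.4569, -0.0363, 0.0526]
ee_rot: [-0.018, 1.0, -0.0, 0.0]
ft_force: [-0.1, 0.7, 0.1]
gripper_width: 0.551
grip_force: 0.0
```

Request:
{"fn": "apply_moves", "kwargs": {"rows": [[[0,0,0,0,0,0,0],[0,0,0,0,0,0,0],[0,0,0,0,0,0,0],[0,0,0,0,0,0,0],[0,0,0,0,0,0,0],[0,0,0,0,0,0,0],[0,0,0,0,0,0,0]]]}}

```text
t: 6.63
tool_pos: [0.4565, -0.0354, 0.0521]
ee_rot: [-0.018, 1.0, 0.001, -0.0]
ft_force: [-0.4, 4.9, 1.7]
gripper_width: 0.323
grip_force: 40.0
```

Request:
{"fn": "apply_moves", "kwargs": {"rows": [[[0,0.01,0.04,0,0,0,0],[0,0,0.06,0,0,0,0],[0,0,0.06,0,0,0,0],[0,0,0.06,0,0,0,0],[0,0,0.06,0,0,0,0],[0,0,0,0,0,0,0],[0,0,0,0,0,0,0],[0,0,0,0,0,0,0]]]}}

```text
t: 7.3
tool_pos: [0.4564, -0.0359, 0.0629]
ee_rot: [-0.018, 1.0, -0.0, -0.0]
ft_force: [5.4, 2.1, -12.1]
gripper_width: 0.322
grip_force: 40.0
```

Request:
{"fn": "apply_moves", "kwargs": {"rows": [[[0,0,0.03,0,0,0,0],[0,0,0.02,0,0,0,0],[0,0,0,0,0,0,0],[0,0,0,0,0,0,0],[0,0,0,0,0,0,0]]]}}

```text
t: 7.72
tool_pos: [0.4563, -0.0359, 0.0643]
ee_rot: [-0.018, 1.0, 0.0, -0.0]
ft_force: [7.8, 0.2, -16.7]
gripper_width: 0.318
grip_force: 40.0
```

```bash
python3 - <<'E'
from m import *
for i in range(4):
    s=status.get_state();print(s["t"],s["tool_pos"],s["ft_force"],s["grip_force"]);
    read_camera("wrist")
E
```

```text
7.7167 [ 0.4563 -0.0359  0.0643] [  7.787    0.2279 -16.7338] 40.00252735801041
7.7667 [ 0.4563 -0.0358  0.0643] [  7.4626   1.2802 -17.3722] 40.00240741297603
7.8167 [ 0.4563 -0.0359  0.0643] [  6.8799   0.6336 -16.7709] 40.00244169496
7.8667 [ 0.4564 -0.0359  0.0644] [  7.1108   0.4257 -17.2031] 40.00248952768743
```

Request:
{"fn": "apply_moves", "kwargs": {"rows": [[[0.02,0.05,0.01,0,0,0,0],[-0.004,0.1,0,0,0,0,0],[-0.008,0.2,0,0,0,0,0],[-0.01,0.25,0,0,0,0,0],[-0.01,0.25,0,0,0,0,0],[-0.006,0.15,0,0,0,0,0],[0,0,0,0,0,0,0],[0,0,0,0,0,0,0]]], "squeeze": 50}}

```text
t: 8.58
tool_pos: [0.4544, 0.0053, 0.0644]
ee_rot: [-0.019, 1.0, 0.001, -0.001]
ft_force: [4.7, 1.1, -20.7]
gripper_width: 0.316
grip_force: 50.0
```

Request:
{"fn": "apply_moves", "kwargs": {"rows": [[[0.0,0.1,0,0,0,0,0],[-0.008,0.2,0,0,0,0,0],[-0.01,0.25,0,0,0,0,0],[-0.01,0.25,0,0,0,0,0],[-0.01,0.25,0,0,0,0,0],[-0.01,0.25,0,0,0,0,0],[-0.008,0.15,0,0,0,0,0],[-0.002,0.05,0,0,0,0,0],[0,0,0,0,0,0,0],[0,0,0,0,0,0,0]]]}}

```text
t: 9.42
tool_pos: [0.4516, 0.0656, 0.0644]
ee_rot: [-0.019, 1.0, 0.0, -0.002]
ft_force: [1.9, 2.7, -25.5]
gripper_width: 0.318
grip_force: 50.0
```

```bash
python3 - <<'E'
from m import *
import pickle
s=status.get_state();print(s["t"],s["tool_pos"],s["ft_force"])
b=read_camera("scene");a=read_camera("top");pickle.dump((b,a),open("s2.pkl","wb"))
for f in(tip_of,look_for):
    for n in("chip","lens"):print(n,[(np.round(x["position"],1).tolist(),round(x["conf"],2)) for x in f("scene",n)[:2]])
k=s["tool_pos"]; yaw=np.radians(2.3)
ch=np.array([k[0]+.155*np.cos(yaw)-.012*np.sin(yaw),k[1]+.155*np.sin(yaw)+.012*np.cos(yaw),.054])
print("chip by tool",ch,proj(b,ch))
x,y=proj(b,ch);x=int(x);y=int(y)
A=b["color"][y-55:y+20,x-45:x+55]
cv2.imwrite("pics/s2.png",cv2.resize(A,None,fx=8,fy=8,interpolation=cv2.INTER_NEAREST));print("crop origin",x-45,y-55)
E
```

```text
9.4167 [0.4516 0.0656 0.0644] [  1.8975   2.6515 -25.502 ]
chip []
lens [([314.9, 192.9], 0.9)]
chip [([297.5, 210.8], 0.94)]
lens [([331.8, 184.6], 0.97), ([295.5, 209.9], 0.37)]
chip by tool [0.606  0.0838 0.054 ] [308.0937 213.8242]
crop origin 263 158
```

View pics/s2.png

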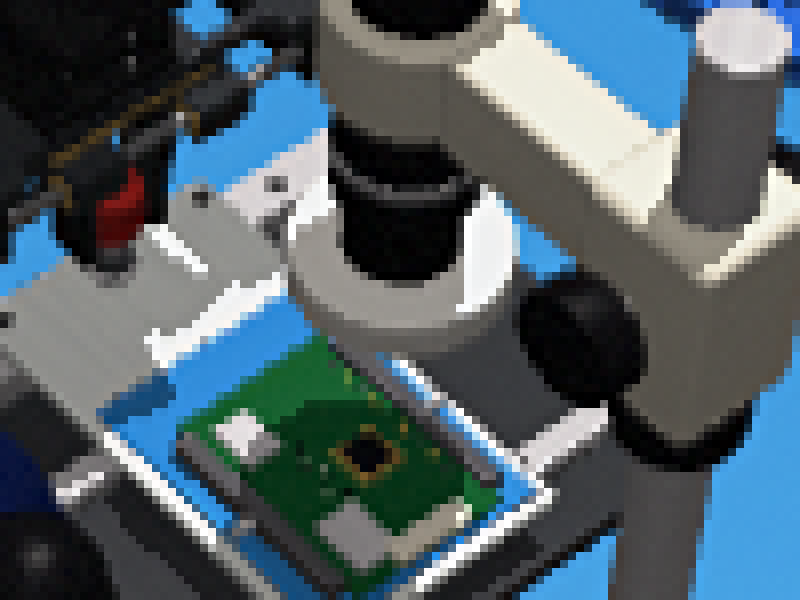

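```bash
cat > fit.py <<'E'
from m import *
import pickle
from scipy.optimize import least_squares
from scipy.spatial import cKDTree
cs=pickle.load(open("cs.pkl","rb"));th=np.linspace(0,2*np.pi,361)
def edgepts(c,win,thr):
    g=cv2.GaussianBlur(c["color"].max(2).astype(np.float32),(0,0),.7)
    return g
def radial(c,L0,angs,r=(.036,.056)):
    """strongest bright->dark step along world radial lines at z=.16"""
    g=c["color"].max(2).astype(np.float32);out=[]
    rr=np.arange(r[0],r[1],.0005)
    for t in angs:
        P=np.array([proj(c,L0+q*np.array([np.cos(t),np.sin(t),0])) for q in rr]).astype(np.float32)
        v=cv2.remap(g,P[:,0].reshape(-1,1),P[:,1].reshape(-1,1),cv2.INTER_LINEAR).ravel()
        d=v[6:]-v[:-6];i=np.argmin(d)
        if d[i]<-25: out.append((t,rr[i+3]))
    return np.array(out)
for n,mid in(("scene",np.arctan2(-.65,.72)),("top",np.arctan2(-.11,-.22))):
    c=cs[n];L=np.array([.6065,.0955,.16])
    for it in range(4):
        o=radial(c,L,mid+np.radians(np.arange(-80,81,4)))
        f=least_squares(lambda p:p[0]*np.cos(o[:,0])+p[1]*np.sin(o[:,0])+.046-o[:,1],[0,0],loss="soft_l1",f_scale=.001)
        L=L+np.r_[f.x,0]
    print(n,"lens",L,len(o),"res mm",np.round(f.fun*1000,1))
E
python3 fit.py; python3 - <<'E'
from m import *
import pickle
b,a=pickle.load(open("s2.pkl","rb"));print("chip now scene",at_z(b,(308.4,214.1),.054))
r=blobs(a["color"],(45,100,25),(75,255,255));print(r)
E
```

```text
scene lens [0.5941 0.1064 0.16  ] 41 res mm [ 0.6  0.1 -0.5 -1.5 -0.5 -0.5  1.  -0.5  0.   0.   0.5 -0.5  0.5  1.
 -1.  -0.  -0.  -1.  -0.  -0.   0.9  0.9  0.4  0.9 -0.1 -0.6 -1.6  0.4
 -0.6  1.9  0.9 -0.6 -0.1 -0.1 -0.6 -0.6 -0.1 -0.1 -1.1 -0.1  0.9]
top lens [0.6075 0.0965 0.16  ] 39 res mm [-0.5  0.  -0.5 -0.5  0.  -0.5 -0.5 -0.5  0.5 -1.  -0.5  0.   1.   1.
  0.5  1.   0.   0.  -0.5  1.  -0.5 -1.   0.   0.   0.   0.  -0.5  1.
  0.   1.  -0.5  0.5 -0.  -1.  -0.5 -0.  -0.  -0.5 -0.5]
chip now scene [0.6076 0.0839 0.054 ]
[(252, [263.1, 202.41], [251, 182, 21, 30]), (38, [121.89, 190.16], [120, 182, 5, 17])]
```

Request:
{"fn": "apply_moves", "kwargs": {"rows": [[[-0.002,0.06,0,0,0,0,0],[-0.004,0.1,0,0,0,0,0],[-0.003,0.07,0,0,0,0,0],[-0.001,0.03,0,0,0,0,0],[0,0,0,0,0,0,0],[0,0,0,0,0,0,0]]]}}

```text
t: 10.22
tool_pos: [0.4512, 0.0756, 0.0644]
ee_rot: [-0.019, 1.0, 0.0, -0.002]
ft_force: [2.5, 0.8, -25.2]
gripper_width: 0.318
grip_force: 50.0
```

```bash
python3 - <<'E'
from m import *
import pickle
s=status.get_state();print(s["t"],s["tool_pos"],s["ft_force"])
b=read_camera("scene");pickle.dump(b,open("s3.pkl","wb"))
c=pickle.load(open("cs.pkl","rb"))["scene"]
k=s["tool_pos"]; yaw=np.radians(2.3)
ch=np.array([k[0]+.155*np.cos(yaw)-.012*np.sin(yaw),k[1]+.155*np.sin(yaw)+.012*np.cos(yaw),.054])
print("chip by tool",ch,proj(b,ch))
u=np.array([-np.sin(yaw),np.cos(yaw),0]);e=np.array([u[1],-u[0],0])
S=10;th=np.linspace(0,2*np.pi,90)
def crop(c,x0,y0,w,h):return cv2.resize(c["color"][y0:y0+h,x0:x0+w],None,fx=S,fy=S,interpolation=cv2.INTER_CUBIC),np.array([x0,y0])
A,oA=crop(c,292,170,42,40);B,oB=crop(b,292,198,38,40)
def poly(img,c,o,P,col):cv2.polylines(img,[np.array([(proj(c,x)-o+.5)*S-.5 for x in P]).round().astype(int)],True,col,1)
for z in(.16,.178):poly(A,c,oA,[ch*[1,1,0]+[0,0,z]+.046*np.array([np.cos(t),np.sin(t),0]) for t in th],(0,0,255))
poly(B,b,oB,[ch+.009*(i*u+j*e) for i,j in((1,1),(1,-1),(-1,-1),(-1,1))],(0,0,255))
cv2.imwrite("pics/s3.png",np.hstack([A,B]))
E
```

```text
10.2167 [0.4512 0.0756 0.0644] [  2.4753   0.781  -25.1567]
chip by tool [0.6056 0.0938 0.054 ] [310.3447 212.3273]
```

View pics/s3.png

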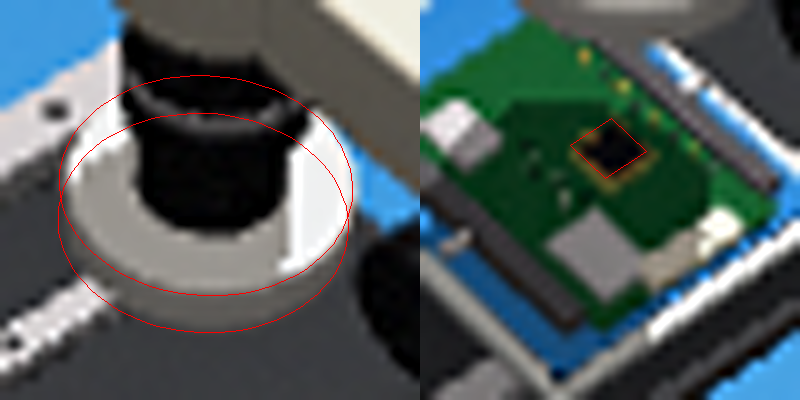

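```bash
python3 - <<'E'
from m import *
import pickle
from scipy.optimize import least_squares,minimize
c=pickle.load(open("cs.pkl","rb"))["scene"];b=pickle.load(open("s3.pkl","rb"));cs0=c
yaw=np.radians(2.3);u=np.array([-np.sin(yaw),np.cos(yaw),0]);e=np.array([u[1],-u[0],0])
# chip: place model dark square in gold ring; maximise contrast inside(9mm) vs ring(9-11mm) in max channel
def chipfit(c,X0):
    g=c["color"].max(2).astype(np.float32)
    n=np.linspace(-1,1,25);I,J=np.meshgrid(n,n);q=np.stack([I.ravel(),J.ravel()],1)*.0125
    m=np.abs(q).max(1);ins=m<.0085;rg=(m>.0095)&(m<.012)
    def cost(p):
        P=np.array([proj(c,X0+(p[0]+a)*e+(p[1]+d)*u) for a,d in q]).astype(np.float32)
        v=cv2.remap(g,P[:,:1],P[:,1:],cv2.INTER_LINEAR).ravel();return v[ins].mean()-v[rg].mean()
    G=np.arange(-.006,.0061,.001);f=[(cost((x,y)),x,y) for x in G for y in G];k=min(f)
    r=minimize(cost,k[1:],method="Nelder-Mead",options=dict(initial_simplex=np.array(k[1:])+np.array([[0,0],[.001,0],[0,.001]])))
    return X0+r.x[0]*e+r.x[1]*u,r.fun
for nm,cc,X in(("start",c,np.array([.611,-.0173,.054])),("now",b,np.array([.6056,.0938,.054]))):print("chip",nm,chipfit(cc,X))
print("chip top start",chipfit(pickle.load(open("cs.pkl","rb"))["top"],np.array([.610,-.0155,.054])))
# ring bottom: outermost bright->dark step crossing
g=c["color"].max(2).astype(np.float32)
L=np.array([.606,.0955,.16]);rr=np.arange(.038,.056,.0004)
mid=np.arctan2(-.655,.725)
for it in range(5):
    o=[]
    for t in mid+np.radians(np.arange(-75,76,3)):
        P=np.array([proj(c,L+q*np.array([np.cos(t),np.sin(t),0])) for q in rr]).astype(np.float32)
        v=cv2.remap(g,P[:,:1],P[:,1:],cv2.INTER_LINEAR).ravel()
        k=np.where(v>75)[0]   # side ~100, base ~50
        if len(k) and k[-1]<len(v)-4: o.append((t,rr[k[-1]]))
    o=np.array(o)
    f=least_squares(lambda p:p[0]*np.cos(o[:,0])+p[1]*np.sin(o[:,0])+.046-o[:,1],[0,0],loss="soft_l1",f_scale=.0006)
    L=L+np.r_[f.x,0]
print("lens scene",L,len(o),np.round(f.fun*1000,1),"side/base levels",v[:3],v[-3:])
E
```

```text
chip start (array([ 0.6124, -0.0154,  0.054 ]), np.float64(-66.02413940429688))
chip now (array([0.607 , 0.0952, 0.054 ]), np.float64(-39.45036697387695))
chip top start (array([ 0.6107, -0.0154,  0.054 ]), np.float64(-40.1120491027832))
lens scene [0.6045 0.0962 0.16  ] 45 [ 2.   1.6  1.2  0.8  1.2  2.   2.8 -1.6 -6.8 -6.8  0.   0.4  0.8 -0.4
  0.   0.   0.   0.  -0.4 -0.8 -0.8 -0.8 -0.8 -0.4 -0.  -0.  -0.  -0.4
 -0.4 -0.   0.4  0.4  0.4  0.8  0.4 -0.   0.4  0.4  0.4  0.4  0.4  0.4
  0.4  0.4 -0. ] side/base levels [237.9609 234.2188 229.7891] [7.9727 7.583  7.3613]
```

Request:
{"fn": "apply_moves", "kwargs": {"rows": [[[-0.001,0.03,0,0,0,0,0],[0,0,0,0,0,0,0],[0,0,0,0,0,0,0],[0,0,0,0,0,0,0],[0,0,0,0,0,0,0],[0,0,0,0,0,0,0],[0,0,0,0,0,0,0],[0,0,0,0,0,0,0]]]}}

```text
t: 10.93
tool_pos: [0.4511, 0.0766, 0.0644]
ee_rot: [-0.019, 1.0, 0.0, -0.002]
ft_force: [1.7, -0.0, -25.1]
gripper_width: 0.322
grip_force: 50.0
```

```bash
python3 -c "
from h import *
s=status.get_state();print(s['tool_pos'],s['ft_force'],abs(s['joint_velocities']).max())
print(env.job_done())"
```

```text
[0.45111793 0.076596   0.06442389] [ 1.70395588e+00 -1.73490617e-02 -2.50606446e+01] 0.002284683232363752
the job is handed in; nothing more can be done
None
```

I handed the job in at about 11 s of the 38 s allowed: the knob is held fully up against its stop and the carriage is at rest, with the chip centred under the lens to within about 1–2 mm by my camera estimate.

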